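Press the repaired tablet's cover clips home in order

TASK

The tablet lying face down has its back cover laid on and three raised clips still standing up: lightly press them down as far as they go, one after another, working away from the camera end: first the round clip, then the long bar clip, then the square clip. Do not pick up or shove the tablet, and leave the battery, spudger, suction lifter and bowl around it alone.

Things in the scene. Friction and masses are not known exactly. Their poses are not given: they have to be found in the camera images.
- tablet: Loose black rugged tablet with dark grey back, 210 (x) x 140 (y) x 24 mm, 0.7 kg, face down on the aluminium sheet (z = 0), any yaw. Origin: centre of its underside; z up. On its flat back (z = 24 mm), in mm: black camera bump with two lenses, 20 x 50, 3 high, at x -80, y -30; three pale clips of one colour: round at x -75, y 42; long bar at x 0, y -48; square at x 75, y 42.
- round_clip (a joint): Round clip, 26 mm across, in the corner beside the cameras. Slides straight down: 0 = up (top 14 mm above the cover), 0.008 m = home (top 6 mm above it). Starts at 0 to 0.0015, moves against about 2.5 N of friction, stays where left. Its cap is springy (3 N/mm, not counted in the joint): it gives 0.8 mm while pushed down, more at the stop.
- bar_clip (a joint): Long bar clip, 46 x 17 mm (long along the tablet's x), half way along one long side. Slides straight down: 0 = up (top 14 mm above the cover), 0.008 m = home (top 6 mm above it). Starts at 0 to 0.0015, moves against about 2.5 N of friction, stays where left. Its cap is springy (3 N/mm, not counted in the joint): it gives 0.8 mm while pushed down, more at the stop.
- square_clip (a joint): Square clip, 24 x 24 mm, in a corner at the end away from the cameras. Slides straight down: 0 = up (top 14 mm above the cover), 0.008 m = home (top 6 mm above it). Starts at 0 to 0.0015, moves against about 2.5 N of friction, stays where left. Its cap is springy (3 N/mm, not counted in the joint): it gives 0.8 mm while pushed down, more at the stop.
- round_clip_top (a point): Centre of the top face of the round clip, moves down with it; height above the bench = 38 mm minus the clip's joint value (and its cap's give while pushed); z points up out of the cover, x and y as the tablet's.
- bar_clip_top (a point): Centre of the top face of the bar clip, moves down with it; height above the bench = 38 mm minus the clip's joint value (and its cap's give while pushed); z points up out of the cover, x and y as the tablet's.
- square_clip_top (a point): Centre of the top face of the square clip, moves down with it; height above the bench = 38 mm minus the clip's joint value (and its cap's give while pushed); z points up out of the cover, x and y as the tablet's.
- battery: Loose black phone battery, 88 x 42 x 5 mm, lying flat beside the tablet; leave alone. Origin: centre of its underside.
- spudger: Loose orange plastic spudger (flat pry stick), about 145 mm long along its x (-70 to 75 mm), 13 mm wide, 7 mm thick, lying beside the tablet; leave alone. Origin on its underside.
- lifter: Loose dark grey hard silicone suction lifter, cup 54 mm across, standing on its cup, pull ring on top, 53 mm high; leave alone. Origin: centre of its underside.
- bowl: Loose stainless steel bowl, 100 mm across the rim, 40 mm high; leave alone. Origin: centre of its underside.

How it is judged:
On the way, in this order (a step that is already met when the one before it is completed fails the run):
1. the round clip is pressed home (first) (value of joint round_clip above 0.006 m), for 0.1 s.
2. the bar clip is pressed home (second) (value of joint bar_clip above 0.006 m), for 0.1 s.
3. the square clip is pressed home (third) (value of joint square_clip above 0.006 m), for 0.1 s.
At the end, for the whole second after the job is handed in: All three clips are at least 6 mm of their 8 mm down; the tablet lies flat and still on the sheet within 25 mm of where it started, and the battery, spudger, lifter and bowl are within 20 mm of where they started (value of joint each of round_clip, bar_clip, square_clip above 0.006 m and angle between tablet's own z axis and vertical below 0.05 rad and height (world z) of tablet below 0.004 m and distance of tablet from where it was at the start of the episode below 0.025 m and linear speed of tablet below 0.02 m/s and distance of each of battery, spudger, lifter, bowl from where it was at the start of the episode below 0.02 m); the robot touches nothing.
It fails at once if a clip is pressed out of order (bar more than 3 mm down before round is home, or square before bar is home) ((value of joint bar_clip above 0.003 m and value of joint round_clip below 0.006 m) or (value of joint square_clip above 0.003 m and value of joint bar_clip below 0.006 m)).
It fails at once if the tablet is pressed hard (over 25 N) (contact force between the fingers and tablet above 25 N).
It fails at once if the tablet is lifted (10 mm) or tipped (height (world z) of tablet above 0.01 m or angle between tablet's own z axis and vertical above 0.12 rad).
It fails at once if the tablet is shoved more than 25 mm or turned so that a clip moves more than 35 mm (distance of tablet from where it was at the start of the episode above 0.025 m or distance of any of round_clip_top, bar_clip_top, square_clip_top from where it was at the start of the episode above 0.035 m).
It fails at once if the battery, spudger, suction lifter or bowl is moved more than 20 mm (distance of any of battery, spudger, lifter, bowl from where it was at the start of the episode above 0.02 m).
It also fails if it takes over 40 s, if anything falls off the work surface, if the arm or the gripper's body presses on something with over 40 N, if the wrist force passes 120 N, or if a joint passes its speed limit or range.

ROBOT

A 6-joint arm with a two-finger parallel gripper is mounted at the origin on the work surface. World frame = base frame: x ahead of the robot, y to its left, z up, the work surface at z = 0. Lengths are in m, angles in rad, forces in N, time in s.
With the tool pointing down it reaches from about 0.4 to 0.925 m from the base axis. Payload 3.4 kg.
Tool frame: the origin (TCP) lies midway between the tips of the shut fingers; the grasp point (between the pads) lies 19 mm behind it; z points along the fingers, y is the line along which they close (so a half turn about z gives the same grasp; the last joint's range is limited). The gripper opens to 85 mm and grips with 20 to 120 N. Pads are 22 mm wide; open, the fingers measure 114 mm over their backs; the gripper's body (76 mm by 85 mm) begins 54 mm behind the grasp point. The pads swing forward as they close: fully open they stand 13 mm farther back than shut.
Start: joints at [1.133, 0.307, 1.506, -0, 1.328, -0.073], TCP at [0.205, 0.537, 0.231] pointing down, gripper open.
Joint ranges: [-3.12, 3.12], [-1.05, 2.28], [0.14, 2.33], [-1.42, 4.57], [0.1, 2.73], [-2.68, 2.68]. Speed limits (rad/s): [2.57, 2.57, 3.14, 3.14, 3.14, 3.14].

INTERFACE

Orientations are given as a unit quaternion [w, x, y, z].
In Python, from workcell import manip gives the robot as it stands. The module is installed in compiled form; this text tells all that it offers.
- The arm moves only by the shell command python3 -m inch 'ROWS' [FORCE]. ROWS is JSON, one flat list of numbers, 7 for each row, row after row: the shift along the tool's x, y, z in cm, then the turn, a rotation vector about the tool's x, y, z in rad, then the closure, from 0 (fully open) to 1 (shut). A call has 1 to 8 rows; each row is the pose to reach, as a shift and turn from the pose commanded when the call began, along the tool's axes at that moment; what a row does not reach only later rows make up. A row lasts 1/12 s, in which the tool goes at most 41.7 mm and 7.16 degrees, less where a joint would pass 70% of its speed; a pose out of reach is approached as far as the arm can. A call with a gripper value outside its range is refused whole. The fingers move at their own pace and stop on an object; FORCE is the grip in N (left out, the last holds). Time passes only in rows, so rows that repeat a pose let the fingers close. It gives the time, the measured TCP pose, the force, the opening and the grip force at its end, in the units of the state.
- manip.get_obs(): the state, without advancing time (a new reading comes with each control period).
- manip.snapshot(name): name is "side" or "top"; returns a dict with "img" (400x640x3 uint8, red, green, blue), "mtx" (3x3 intrinsics, pixels), "dist" ([k1, k2, p1, p2, k3] as OpenCV has them; the pictures are not rectified), "R" (3x3) and "t" (3): a world point X has camera coordinates R X + t. Camera axes: x right, y down, z forward; pixel columns grow to the right and rows downward; lengths in m; the calibration is good to about 2 mm. A picture is of the moment at which its call begins. There is no depth.
- manip.sign_off(): hands the job in; it is judged then, once.
Trained networks look in a picture, given as the dict that the camera call returned (one of the last four; its "shot" number tells which), for a name from the list of things; names that differ only in an ending like _2 or _b are one class to them, and where a whole thing is asked for, a point or a joint stands for the part that bears it (a point fixed in the world has none). Each returns a list of dicts, best first, with "score" (0 to 1); they miss things now and then, are a little off and sometimes report something else, mostly with a low value. They report only what shows in the picture. A call takes as long as a camera call.
- manip.look_for(picture, query): "point" ([x, y, z] in m, in world coordinates, good to about 4 mm: the middle of the surface that is visible of it).
The state is a dict: "time_s": time; "joint_positions": joint angles; "qvel": joint speeds; "joint_torque": joint torques, N m; "eef_pos": TCP position; "tcp_rot": TCP orientation; "ft_force": force on the tool from outside, world axes, zero at the start; "wrist_torque": the same for the moment, N m; "grip_width": finger opening in m; "grip_force": force on a finger pad.
Only numpy, scipy, OpenCV 4.12 (cv2) and the standard library are available. Lean on these libraries where they do the work, as an engineer would, in place of code of your own. Each camera call takes 0.05 s, during which the arm holds its last target. There are 200 camera calls.

## Working session

There is one attempt and no reset: what is moved stays moved. The work goes in short steps, Python scripts to look and compute and a shell command to move; the robot and the scene stay as the last step left them, time stands still between calls to the robot, and variables do not carry over. Pictures are saved under pics/ and viewed, at most 10 in all, crops included, and the job is handed in when it is done.

```bash
mkdir -p pics
python3 - <<'E'
from workcell import manip
import cv2,numpy as np
o=manip.get_obs();print({k:np.round(o[k],3) for k in('time_s','eef_pos','tcp_rot','ft_force','grip_width')})
for c in('top','side'):
    p=manip.snapshot(c);cv2.imwrite(f'pics/{c}0.png',p['img'][:,:,::-1])
    print(c,(-p['R'].T@p['t']).round(3))
    for n in('tablet','round_clip','bar_clip','square_clip','battery','spudger','lifter','bowl'):
        for d in manip.look_for(p,n)[:2]:
            q=np.array(d['point']);uv=cv2.projectPoints(q[None],cv2.Rodrigues(p['R'])[0],p['t'],p['mtx'],np.array(p['dist']))[0].ravel()
            print(n,round(d['score'],2),q.round(4),uv.round())
E
```

```text
{'time_s': np.float64(0.0), 'eef_pos': array([0.204, 0.537, 0.23 ]), 'tcp_rot': array([-0.   ,  0.181,  0.984, -0.001]), 'ft_force': array([-0.051,  0.329, -0.326]), 'grip_width': np.float64(0.085)}
top [0.383 0.055 1.017]
tablet 0.78 [0.5845 0.0311 0.0228] [324. 203.]
bar_clip 0.6 [0.5405 0.0543 0.0424] [316. 223.]
square_clip 0.65 [ 0.5932 -0.0523  0.0397] [361. 191.]
square_clip 0.35 [0.4565 0.0819 0.0081] [311. 266.]
battery 0.89 [ 0.7073 -0.0074  0.0042] [332. 150.]
spudger 0.75 [0.4565 0.0841 0.0054] [310. 266.]
lifter 0.94 [ 0.526  -0.1292  0.0109] [400. 218.]
bowl 0.56 [0.6728 0.209  0.0163] [238. 179.]
side [ 0.408 -0.564  0.544]
round_clip 0.48 [0.6528 0.0829 0.0331] [348. 194.]
bar_clip 0.71 [ 0.5288 -0.1383  0.0099] [317. 298.]
bar_clip 0.63 [0.5394 0.0505 0.0371] [296. 211.]
square_clip 0.57 [ 0.5942 -0.0625  0.0396] [342. 245.]
spudger 0.77 [0.4516 0.0741 0.0044] [249. 224.]
lifter 0.73 [ 0.5304 -0.1394  0.0101] [318. 299.]
bowl 0.75 [0.6755 0.2334 0.0247] [336. 158.]
```

View pics/top0.png

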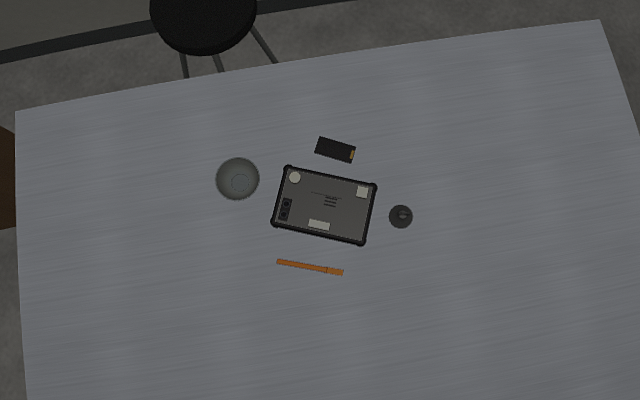

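View pics/side0.png

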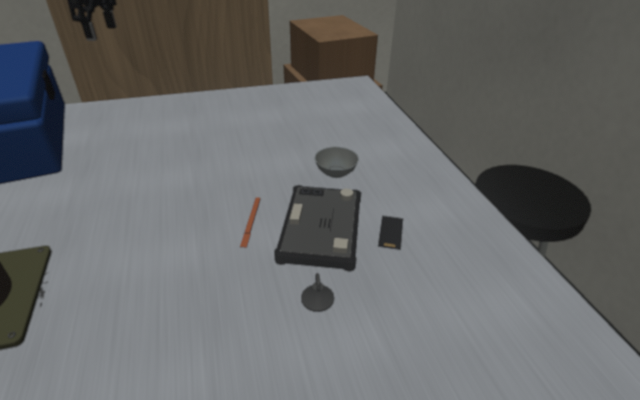

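```bash
cat > h.py <<'E'
from workcell import manip
import cv2,numpy as np
from scipy.optimize import least_squares
from scipy.spatial.transform import Rotation as Ro
M=np.array([[-75,42],[0,-48],[75,42]])/1000
def blobs(p,box):
    x0,y0,x1,y1=box;g=p['img'].astype(int).min(2)[y0:y1,x0:x1]
    m=(g>105).astype(np.uint8)
    n,_,s,c=cv2.connectedComponentsWithStats(m)
    return [(s[i,4],(c[i]+[x0,y0]).round(1)) for i in range(1,n) if s[i,4]>15]
def ray(p,uv,z):
    u=cv2.undistortPoints(np.array([[uv]],float),p['mtx'],np.array(p['dist'])).ravel()
    d=p['R'].T@np.array([*u,1]);c=-p['R'].T@p['t'];return (c+d*(z-c[2])/d[2])[:2]
def fit(P):
    f=lambda v:(M@np.array([[np.cos(v[2]),-np.sin(v[2])],[np.sin(v[2]),np.cos(v[2])]]).T+v[:2]-P).ravel()
    r=least_squares(f,[P[:,0].mean(),P[:,1].mean(),-1.75]);v=r.x
    return v,f(v).reshape(-1,2)+P,np.abs(r.fun).max()
def todo(target,o=None):
    "shift in tool axes, cm, and yaw"
    o=o or manip.get_obs();w,x,y,z=o['tcp_rot'];R=Ro.from_quat([x,y,z,w])
    return R.inv().apply(np.array(target)-o['eef_pos'])*100,R
E
python3 - <<'E'
from h import *
for c,b in(('top',(278,165,374,240)),('side',(283,186,358,258))):
    p=manip.snapshot(c);B=blobs(p,b);print(c,B)
    im=p['img'][b[1]-10:b[3]+10,b[0]-10:b[2]+10,::-1];cv2.imwrite(f'pics/c_{c}.png',cv2.resize(im,None,fx=5,fy=5,interpolation=0))
    B=[k[1] for k in B]
    if len(B)==3:
        B=[B[i] for i in ((0,2,1) if c=='top' else (0,1,2))]
        P=np.array([ray(p,k,.037) for k in B]);print(P.round(4),[a.round(4) for a in fit(P)])
E
```

```text
top [(np.int32(86), array([279.7, 173.7])), (np.int32(595), array([341.3, 169.8])), (np.int32(89), array([294.3, 176.7])), (np.int32(104), array([361.8, 191.8])), (np.int32(121), array([370.9, 227.9])), (np.int32(148), array([318.6, 224.3])), (np.int32(246), array([296.2, 235.8]))]
side [(np.int32(210), array([286.1, 198.7])), (np.int32(177), array([342.3, 188.9])), (np.int32(122), array([295.8, 211. ])), (np.int32(120), array([340.2, 242.7])), (np.int32(22), array([356.8, 249.6]))]
```

View pics/c_top.png

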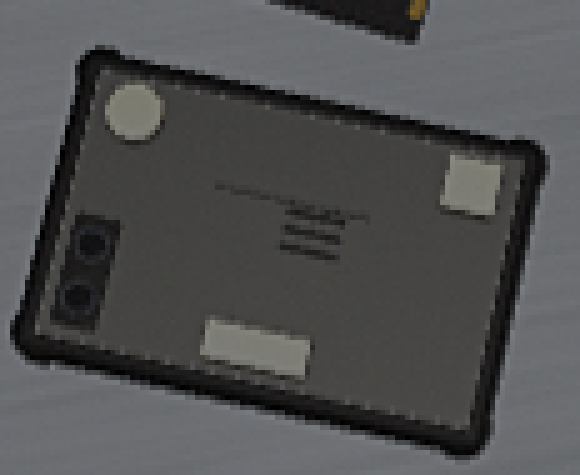

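The crop shows the round clip at about (294,177) in the full image, the bar at (319,224) and the square at (362,192). They match the blobs, and the camera bump is at the left.

Run:
```python
from h import *
p=manip.snapshot('top')
v,T,e=fit(np.array([ray(p,k,.037) for k in((294.3,176.7),(318.6,224.3),(361.8,191.8))]));print(v.round(4),T.round(4),e.round(4))
p=manip.snapshot('side')
print([ray(p,k,.036).round(4) for k in((295.8,211),(340.2,242.7))])
for t in T:
    s,R=todo([*t,.08]);print(s.round(2))
print(R.as_matrix().round(3), 'tool x yaw',np.arctan2(*R.as_matrix()[[1,0],0]),'tablet',v[2])
```

```text
[ 0.5827  0.0318 -1.9656] [[ 0.6503  0.0849]
 [ 0.5384  0.0503]
 [ 0.5926 -0.0535]] 0.0002
[array([0.5394, 0.0532]), array([ 0.5941, -0.0515])]
[-57.75 -26.42  15.13]
[-48.52 -33.64  15.13]
[-57.29 -41.42  15.13]
[[-0.935  0.356 -0.   ]
 [ 0.356  0.935  0.   ]
 [ 0.     0.    -1.   ]] tool x yaw 2.77774315690394 tablet -1.9655754434309811
```

```bash
python3 -m inch '[-3.6,-1.65,0.6,0,0,0,1,-7.2,-3.3,1.2,0,0,0,1,-10.8,-4.95,1.8,0,0,0,1,-14.4,-6.6,2.4,0,0,0,1,-18,-8.25,3,0,0,0,1,-21.6,-9.9,3.6,0,0,0,1,-25.2,-11.55,4.2,0,0,0,1,-28.8,-13.2,4.8,0,0,0,1]' 20
python3 -m inch '[-3.6,-1.65,0.6,0,0,0,1,-7.2,-3.3,1.2,0,0,0,1,-10.8,-4.95,1.8,0,0,0,1,-14.4,-6.6,2.4,0,0,0,1,-18,-8.25,3,0,0,0,1,-21.6,-9.9,3.6,0,0,0,1,-25.2,-11.55,4.2,0,0,0,1,-28.8,-13.2,4.8,0,0,0,1]'
python3 - <<'E'
from h import *
o=manip.get_obs();s,R=todo([.6505,.0855,.05],o);print(o['time_s'],o['eef_pos'].round(4),s.round(2),R.as_matrix().round(3)[:,2],o['ft_force'].round(2),o['grip_width'])
E
```

```text
time_s: 1.77
eef_pos: [0.428, 0.3101, 0.1833]
tcp_rot: [0.0, 0.181, 0.984, 0.0]
ft_force: [1.0, 0.5, 0.4]
grip_width: -0.0003
grip_force: 0.0
time_s: 2.43
eef_pos: [0.6502, 0.084, 0.135]
tcp_rot: [0.0, 0.181, 0.983, 0.0]
ft_force: [-0.5, 0.2, -0.2]
grip_width: 0.0002
grip_force: 0.0
2.4333 [0.6502 0.084  0.135 ] [0.03 0.15 8.5 ] [ 0.  0. -1.] [-0.46  0.18 -0.2 ] 0.00015184964051649682
```

```bash
python3 -m inch '[0,0.1,2.5,0,0,0,1,0,0.1,5,0,0,0,1,0,0.1,7,0,0,0,1,0,0.1,8.5,0,0,0,1,0,0.1,8.5,0,0,0,1,0,0.1,8.5,0,0,0,1]'
python3 - <<'E'
from h import *
for c,b in(('top',(250,130,410,260)),('side',(260,100,400,260))):
    p=manip.snapshot(c);im=p['img'][b[1]:b[3],b[0]:b[2],::-1];cv2.imwrite(f'pics/d_{c}.png',cv2.resize(im,None,fx=3.5,fy=3.5,interpolation=cv2.INTER_CUBIC))
print(manip.get_obs()['eef_pos'])
E
```

```text
time_s: 2.93
eef_pos: [0.6487, 0.0865, 0.0494]
tcp_rot: [-0.001, 0.181, 0.983, -0.0]
ft_force: [0.6, -0.3, 0.2]
grip_width: 0.0001
grip_force: 0.0
[0.65032778 0.08680701 0.05137873]
```

View pics/d_side.png

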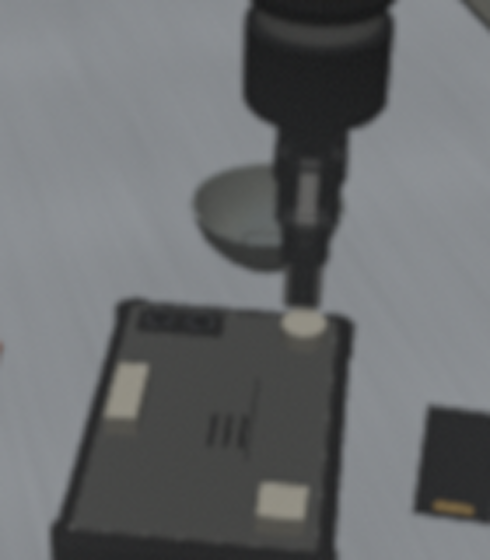

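The finger tip stands directly over the round clip: tip at crop (303,305), clip at (303,322). I'll press now.

```bash
python3 -m inch '[0,0,0.6,0,0,0,1,0,0,1.0,0,0,0,1,0,0,1.3,0,0,0,1,0,0,1.5,0,0,0,1,0,0,1.7,0,0,0,1,0,0,1.9,0,0,0,1,0,0,2.0,0,0,0,1,0,0,2.0,0,0,0,1]'
python3 -m inch '[0,0,0.05,0,0,0,1,0,0,0.1,0,0,0,1,0,0,0.1,0,0,0,1]'
```

```text
time_s: 3.7
eef_pos: [0.6494, 0.0867, 0.0302]
tcp_rot: [0.0, 0.181, 0.983, 0.0]
ft_force: [0.6, 0.2, 3.1]
grip_width: 0.0
grip_force: 1.0
time_s: 3.95
eef_pos: [0.6495, 0.0867, 0.0293]
tcp_rot: [0.0, 0.181, 0.984, 0.0]
ft_force: [0.1, 1.0, 2.8]
grip_width: -0.0003
grip_force: 1.1
```

```bash
python3 -m inch '[0,0,0.05,0,0,0,1,0,0,0.1,0,0,0,1,0,0,0.1,0,0,0,1]'
python3 -m inch '[0,0,0.05,0,0,0,1,0,0,0.1,0,0,0,1,0,0,0.1,0,0,0,1]'
```

```text
time_s: 4.2
eef_pos: [0.6495, 0.0867, 0.0285]
tcp_rot: [0.0, 0.181, 0.983, 0.0]
ft_force: [-0.8, 1.0, 5.0]
grip_width: -0.0002
grip_force: 2.3
time_s: 4.45
eef_pos: [0.6495, 0.0867, 0.0278]
tcp_rot: [0.0, 0.181, 0.984, 0.0]
ft_force: [-2.1, 1.0, 6.8]
grip_width: 0.0001
grip_force: 3.4
```

```bash
python3 -m inch '[0,0,-1.5,0,0,0,1,0,0,-3,0,0,0,1,3,-2.4,-3,0,0,0,1,6,-4.8,-3,0,0,0,1,9.1,-7.2,-3,0,0,0,1,9.1,-7.2,-2.5,0,0,0,1,9.1,-7.2,-2.2,0,0,0,1,9.1,-7.2,-2.2,0,0,0,1]'
python3 - <<'E'
from h import *
for c,b in(('top',(250,130,410,260)),('side',(260,100,400,260))):
    p=manip.snapshot(c);im=p['img'][b[1]:b[3],b[0]:b[2],::-1];cv2.imwrite(f'pics/e_{c}.png',cv2.resize(im,None,fx=3.5,fy=3.5,interpolation=cv2.INTER_CUBIC))
    print(blobs(p,(278,165,374,240) if c=='top' else (283,186,358,258)))
print(manip.get_obs()['eef_pos'])
E
```

```text
time_s: 5.12
eef_pos: [0.539, 0.0515, 0.0489]
tcp_rot: [0.0, 0.181, 0.983, -0.0]
ft_force: [0.2, 0.5, 0.9]
grip_width: -0.0
grip_force: 0.0
[(np.int32(199), array([367.7, 172.5])), (np.int32(179), array([304.2, 236.5]))]
[(np.int32(114), array([339.2, 186.9])), (np.int32(133), array([285. , 204.2])), (np.int32(74), array([346.3, 194.7])), (np.int32(89), array([295.1, 213.4])), (np.int32(125), array([340.2, 242.6])), (np.int32(26), array([356.8, 248.9]))]
[0.54090556 0.05177947 0.04940915]
```

View pics/e_side.png

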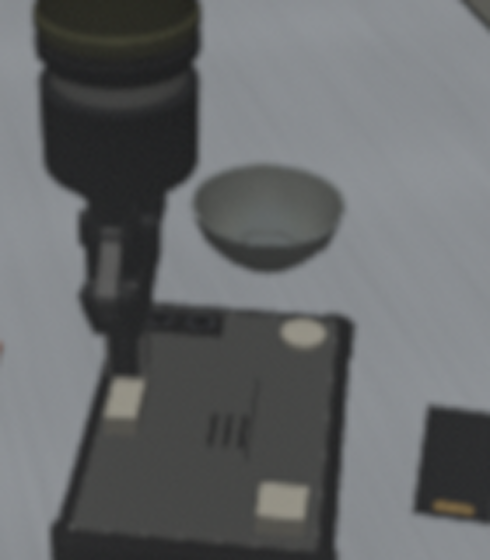

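The round clip has gone down (crop row 322 to 332) and the tablet has not moved. The tip at (125,375) is over the bar at (126,390), so I'll press it.

```bash
python3 -m inch '[0,0,0.6,0,0,0,1,0,0,0.9,0,0,0,1,0,0,1.2,0,0,0,1,0,0,1.4,0,0,0,1,0,0,1.6,0,0,0,1,0,0,1.8,0,0,0,1,0,0,2.0,0,0,0,1,0,0,2.0,0,0,0,1]'
python3 -m inch '[0,0,0.05,0,0,0,1,0,0,0.1,0,0,0,1,0,0,0.1,0,0,0,1]'
```

```text
time_s: 5.88
eef_pos: [0.5393, 0.0518, 0.0292]
tcp_rot: [0.001, 0.181, 0.984, 0.0]
ft_force: [1.5, 0.8, 2.0]
grip_width: 0.0005
grip_force: 1.2
time_s: 6.13
eef_pos: [0.5393, 0.0518, 0.0287]
tcp_rot: [0.001, 0.181, 0.983, 0.0]
ft_force: [2.6, 0.9, 4.7]
grip_width: 0.0
grip_force: 2.1
```

```bash
python3 -m inch '[0,0,0.05,0,0,0,1,0,0,0.1,0,0,0,1,0,0,0.1,0,0,0,1]'
python3 - <<'E'
from h import *
s,R=todo([.593,-.0525,.05]);print(s.round(2))
E
```

```text
time_s: 6.38
eef_pos: [0.5393, 0.0518, 0.0278]
tcp_rot: [0.001, 0.181, 0.983, 0.0]
ft_force: [1.3, 1.7, 6.4]
grip_width: 0.0001
grip_force: 3.3
[-8.73 -7.83 -2.22]
```

```bash
python3 -m inch '[0,0,-1.5,0,0,0,1,0,0,-3,0,0,0,1,-2.9,-2.6,-3,0,0,0,1,-5.8,-5.2,-3,0,0,0,1,-8.7,-7.8,-3,0,0,0,1,-8.7,-7.8,-2.5,0,0,0,1,-8.7,-7.8,-2.2,0,0,0,1,-8.7,-7.8,-2.2,0,0,0,1]'
python3 - <<'E'
from h import *
for c,b in(('side',(260,100,400,260)),):
    p=manip.snapshot(c);im=p['img'][b[1]:b[3],b[0]:b[2],::-1];cv2.imwrite(f'pics/f_{c}.png',cv2.resize(im,None,fx=3.5,fy=3.5,interpolation=cv2.INTER_CUBIC))
E
```

```text
time_s: 7.05
eef_pos: [0.5895, -0.052, 0.0476]
tcp_rot: [-0.003, 0.182, 0.983, 0.0]
ft_force: [-0.4, -0.4, -0.1]
grip_width: -0.0002
grip_force: 0.0
```

View pics/f_side.png

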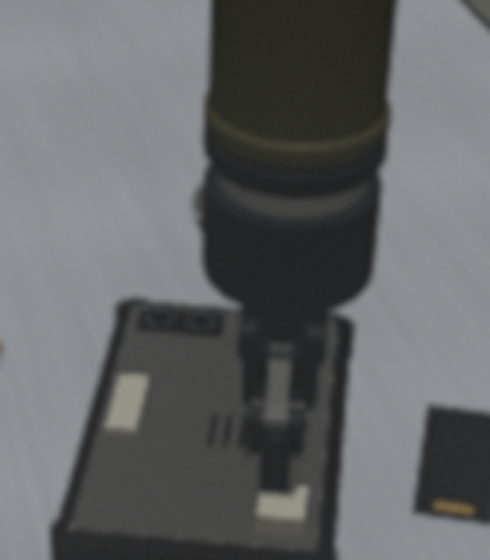

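The bar is down (crop row 362 to 373). The tip at (275,492) is about 3–4 mm left of the square's centre at (283,500), so I'll check whether the arm has settled.

```bash
python3 -m inch '[0,0,0,0,0,0,1,0,0,0,0,0,0,1]'
python3 - <<'E'
from h import *
s,R=todo([.593,-.0525,.05]);print(s.round(2))
E
```

```text
time_s: 7.27
eef_pos: [0.5911, -0.0509, 0.0491]
tcp_rot: [-0.001, 0.18, 0.984, 0.0]
ft_force: [0.4, -1.1, 0.2]
grip_width: 0.0001
grip_force: 0.0
[-0.23 -0.08 -0.09]
```

It was still settling, so I'll apply a 2 mm correction and press.

```bash
python3 -m inch '[-0.2,-0.1,0,0,0,0,1,-0.2,-0.1,0.6,0,0,0,1,-0.2,-0.1,1.0,0,0,0,1,-0.2,-0.1,1.2,0,0,0,1,-0.2,-0.1,1.4,0,0,0,1,-0.2,-0.1,1.6,0,0,0,1,-0.2,-0.1,1.8,0,0,0,1,-0.2,-0.1,2.0,0,0,0,1]'
python3 -m inch '[0,0,0.05,0,0,0,1,0,0,0.1,0,0,0,1,0,0,0.1,0,0,0,1]'
```

```text
time_s: 7.93
eef_pos: [0.5934, -0.0536, 0.0292]
tcp_rot: [-0.0, 0.181, 0.983, 0.0]
ft_force: [-1.0, 1.3, 2.6]
grip_width: -0.0003
grip_force: 1.4
time_s: 8.18
eef_pos: [0.5934, -0.0536, 0.0284]
tcp_rot: [-0.0, 0.181, 0.983, 0.0]
ft_force: [-1.6, 2.4, 4.5]
grip_width: -0.0003
grip_force: 2.4
```

```bash
python3 -m inch '[0,0,0.05,0,0,0,1,0,0,0.1,0,0,0,1,0,0,0.1,0,0,0,1]'
python3 -m inch '[0,0,-1.5,0,0,0,1,0,0,-4,0,0,0,1,0,0,-8,0,0,0,1,0,0,-12,0,0,0,1,0,0,-16,0,0,0,1,0,0,-18,0,0,0,1,0,0,-18,0,0,0,1]'
python3 - <<'E'
from h import *
b=(260,100,400,260)
p=manip.snapshot('side');im=p['img'][b[1]:b[3],b[0]:b[2],::-1];cv2.imwrite('pics/g.png',cv2.resize(im,None,fx=3.5,fy=3.5,interpolation=cv2.INTER_CUBIC))
E
```

```text
time_s: 8.43
eef_pos: [0.5935, -0.0536, 0.0277]
tcp_rot: [-0.0, 0.181, 0.983, 0.0]
ft_force: [-2.0, 2.1, 6.8]
grip_width: -0.0001
grip_force: 3.4
time_s: 9.02
eef_pos: [0.5981, -0.0549, 0.2137]
tcp_rot: [0.007, 0.181, 0.983, -0.0]
ft_force: [1.0, 0.2, 0.3]
grip_width: 0.0
grip_force: 0.0
```

View pics/g.png

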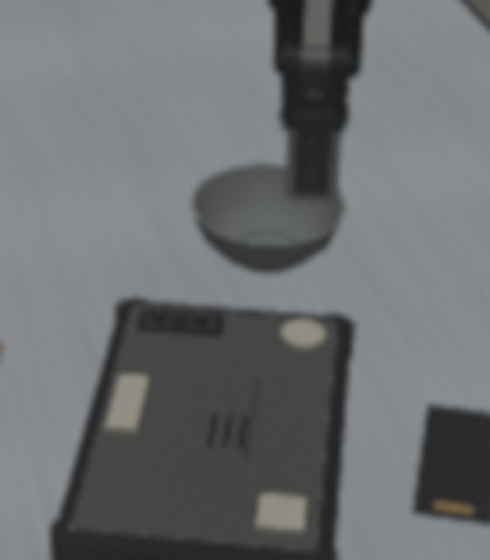

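All three clips are down (round at (303,332), bar at (126,402), square at (281,511)), the tablet has not moved and the arm is clear.

```bash
python3 -c "
from workcell import manip;print(manip.sign_off())"
```

```text
the job is handed in; nothing more can be done
None
```

I pressed the round, bar and square clips home in that order, with under 8 N read at the wrist at every check; the tablet did not visibly move, and the job is handed in, though the hand-in returned no verdict.

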